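Lock the ram, unlatch the guard gate and hold it wide

ROBOT

A 6-joint arm with a two-finger parallel gripper is mounted at the origin on the work surface. World frame = base frame: x ahead of the robot, y to its left, z up, the work surface at z = 0. Lengths are in mm, angles in rad, forces in N, time in s.
With the tool pointing down it reaches from about 400 to 925 mm from the base axis. Payload 12.5 kg.
Tool frame: the origin (TCP) lies midway between the tips of the shut fingers; the grasp point (between the pads) lies 19 mm behind it; z points along the fingers, y is the line along which they close (so a half turn about z gives the same grasp; the last joint's range is limited). The gripper opens to 95 mm and grips with 3 to 60 N. Pads are 20 mm wide; open, the fingers measure 119 mm over their backs; the gripper's body (75 mm by 180 mm) begins 59 mm behind the grasp point.
Start: joints at [-1.27, 0.491, 1.559, -0, 1.092, -0.106], TCP at [247.319, -574.003, 214.661] pointing down, gripper open.
Joint ranges: [-3.1, 3.1], [-0.84, 2.19], [0.05, 2.79], [-1.13, 4.28], [0.06, 2.93], [-2.69, 2.69]. Speed limits (rad/s): [2.22, 2.22, 2.79, 3.14, 3.14, 3.14].

INTERFACE

Orientations are given as [roll, pitch, yaw] about the fixed x, y, z axes, in that order (R = Rz(yaw) Ry(pitch) Rx(roll)).
In Python, from cell import * gives the robot as it stands.
- The arm moves only by the tool servo_tool, never from a script. Its argument "moves" is one flat list of numbers, 5 for each row, row after row: the shift along the world's x, y, z as a fraction of full scale, then the turn about the world's z as a fraction of full scale, then the opening, from 0 (shut) to 1 (fully open). A call has 1 to 12 rows; each row is the pose to reach, as a shift and turn from the pose commanded when the call began, turning the shorter way round; what a row does not reach only later rows make up. Full scale, the value 1, is 400 mm for a shift and 180 degrees for a turn. A row lasts 1/12 s, in which the tool goes at most 41.7 mm and 7.16 degrees, less where a joint would pass 70% of its speed; a pose out of reach is approached as far as the arm can. A call with a number of a shift or a turn outside -1 to 1 is refused whole. A call with a gripper value outside its range is refused whole. The fingers move at their own pace and stop on an object; the grip force is fixed at half the most. Time passes only in rows, so rows that repeat a pose let the fingers close. It gives the time, the measured TCP pose, the force, the opening and the grip force at its end, in the units of the state.
- state(): the state, without advancing time (a new reading comes with each control period).
- read_camera(name): name is "scene" or "top"; returns (picture, depth): 480x640x3 uint8, blue, green, red; 480x640 float32, mm along the optical axis (not along the pixel's ray), 0 where there is no reading.
- get_calibration(name): a dict with "K" (3x3 intrinsics, pixels), "R" (3x3) and "t" (3): a world point X has camera coordinates R X + t. Camera axes: x right, y down, z forward; pixel columns grow to the right and rows downward; lengths in mm; the calibration is good to about 2 mm. A picture is of the moment at which its call begins. get_calibration takes no time and is no camera call.
- job_done(): hands the job in; it is judged then, once.
The state is a dict: "t": time; "joints": joint angles; "qvel": joint speeds; "tau": joint torques, N m; "eef_pos": TCP position; "tcp_rot": TCP orientation; "ft_force": force on the tool from outside, world axes, zero at the start; "moment": the same for the moment, N m; "opening": opening from 0.0 (shut) to 1.0 (fully open); "grip_force": force on a finger pad.
Only numpy, scipy, OpenCV 4.12 (cv2) and the standard library are available. Lean on these libraries where they do the work, as an engineer would, in place of code of your own. Each camera call takes 0.05 s, during which the arm holds its last target. There are 200 camera calls.

TASK

Get the guarded test stand ready for the inspector to reload: turn the knurled lock ring on its roof clockwise until its pointer stands at the bar-shaped locked mark, then squeeze the main catch (at the gate's free end) so the gate springs ajar onto the safety catch, and then squeeze the safety catch to set it free. Take the gate by its D handle, swing it past its click stop and hold it wide open, square to the opening or a little beyond; its spring pulls it back, so your program finishes while the gripper is still holding the handle there. Leave the ring locked, and the dish on the roof and the other things on the bench where they are.

Things in the scene. Friction and masses are not known exactly. Their poses are not given: they have to be found in the camera images.
- stand: Bench test stand, a guard box 250 (x) x 230 (y) x 200 mm: grey base, aluminium posts, flat light-grey roof (top 200 mm above the bench), clear sides; fixed. Origin: centre of its underside; z up. Its -y side is the gate. Place and yaw change each time. A ram rod stands out of the roof.
- lock_ring (a joint): Lock ring round the ram on the roof, rad, grows clockwise from above. Flange 72 mm across with one notch; above it a round knurled grip, 52 mm across, 208 to 234 mm above the bench. Starts at 0 to 0.35; the pointer meets the locked mark at 1.30, stop at 1.38. Friction 0.06 N m, stays where left. Below about 1.18 its flange blocks the main catch's interlock bar.
- ring_grip (a point): Centre of the ring's knurled grip, on its vertical axis, 224 mm above the bench (10 mm below the grip's top); does not turn, its axes are the stand's. The ram rod, 18 mm thick with a 26 mm cap, stands on this axis up to 253 mm above the bench.
- ring_pointer (a point): Tip of the ring's pointer, 42 mm from the ring's axis, 210 mm above the bench; turns with the ring. The locked mark is a small raised bar on the roof on the stand's -x side of the axis; the unlocked mark is a round stud on the gate side.
- main_catch (a joint): Main catch, on the roof above the gate's free end (stand's +x), with a flat interlock bar running to the lock ring. Slide in m: 0 relaxed, 0.012 fully squeezed; 7 mm or more lets the gate go. Spring 3.5 N relaxed, 7.7 N fully squeezed; it springs back when let go.
- main_catch_tabs (a point): Middle between the main catch's two upright thumb tabs, relaxed, 216 mm above the bench; axes are the stand's. Tabs side by side along x, 50 mm over their outer faces, each 6 mm thick, 24 mm wide (y), tops 230 mm above the bench. The +x tab moves to -x by 12 mm, the -x tab is fixed. Within 25 mm outside these faces nothing stands over 10 mm above the roof.
- safety_catch (a joint): Safety catch, the one nearer the hinge. Same make, mirrored, no interlock bar. Slide in m: 0 relaxed, 0.012 fully squeezed; 7 mm or more lets the gate go. Spring 3.5 N relaxed, 7.7 N fully squeezed; it springs back when let go.
- safety_catch_tabs (a point): Middle between the safety catch's two upright thumb tabs, relaxed, 216 mm above the bench; axes are the stand's. Tabs of the same size and spacing as the main catch's, 50 mm over their outer faces along x; here the -x tab moves to +x by 12 mm and the +x tab is fixed.
- gate (a joint): Gate, about 0.5 kg, on a vertical hinge, rad, 0 shut, grows clockwise from above (free end out to the stand's -y, then on to -x), stop 1.85. Spring 0.30 N m/rad, at rest at 0.5. Main catch squeezed: it springs to 0.12 onto the safety catch; that one squeezed: to 0.5, free. Click stop between 0.85 and 1.25, about 5 N at the handle; let go from wider, it falls back to about 1.2. Wide: 1.57 or more.
- gate_hinge (a point): Point on the gate's hinge axis, 180 mm above the bench, at the -x end of the stand's -y side; fixed, axes are the stand's. The gate is an aluminium frame with a clear pane, 205 mm wide, 12 mm thick, from 46 to 192 mm above the bench, with two pins on its top to 214 mm.
- pull: The gate's D handle: level dark round bar, 10 mm thick, 90 mm long, 180 mm above the bench on the gate's outer face. Origin: middle of the bar, 130 mm along the gate from the hinge axis, 46 mm out from the gate's middle plane (35 mm free between bar and gate). x along the bar away from the hinge, y from the bar towards the gate, z up; turns with the gate.
- dish: Small steel dish, 64 mm across, 20 mm high, loose on the back corner of the stand's roof near the hinge side; leave it.
- caliper: Caliper, 200 mm long, loose on the blue logbook (14 mm thick, fixed) that lies on the bench before the gate; its top is 26 mm above the bench, so the gate passes over it. Leave it.
- tape: Roll of clear tape, 96 mm across, 24 mm high, loose; leave it.
- pen_cup: Cardboard pen box, 75 mm square, 95 mm high (pens to 150 mm), loose; leave it.
- bottle: White cleaner bottle, 52 mm across, 115 mm high, loose on the bench behind the stand (its +y side); leave it.
- driver: Screwdriver with a red handle, loose on the bench; leave it.

How it is judged (in metres and radians):
On the way, in this order (a step that is already met when the one before it is completed fails the run):
1. the lock ring's pointer stands at the locked mark (value of joint lock_ring above 1.18 rad), for 0.2 s.
2. the main catch is squeezed and the gate stands ajar on the safety catch (value of joint lock_ring above 1.18 rad and value of joint gate between 0.08 and 0.18 rad), for 0.2 s.
3. the safety catch is squeezed and the gate has sprung free of it (value of joint lock_ring above 1.18 rad and value of joint gate above 0.3 rad), for 0.2 s.
4. the gate is past its click stop (value of joint gate above 1.3 rad), for 0.1 s.
At the end, for the whole second after the job is handed in: The lock ring is at its locked mark (value above 1.18), the gate stands still wide open (above 1.5 rad), the fingers bear on its handle with more than 1 N, and the bystanders are within 20 mm of where they were (value of joint lock_ring above 1.18 rad and value of joint gate above 1.5 rad and velocity of joint gate between -0.1 and 0.1 rad/s and contact force between the fingers and pull above 1 N and distance of each of dish, caliper, tape, pen_cup, driver, bottle from where it was at the start of the episode below 0.02 m); the arm keeps its last pose, push and grip.
It fails at once if the gate opened with the ram not locked (value of joint gate above 0.18 rad and value of joint lock_ring below 1.1 rad).
It fails at once if a bystander was shoved or knocked over (distance of any of dish, caliper, tape, pen_cup, driver, bottle from where it was at the start of the episode above 0.03 m).
It also fails if it takes over 72 s, if anything falls off the work surface, if the arm or the gripper's body presses on something with over 40 N, if the wrist force passes 120 N, or if a joint passes its speed limit or range.

## Working session

There is one attempt and no reset: what is moved stays moved. The work goes in short steps, Python scripts to look and compute and a tool call to move; the robot and the scene stay as the last step left them, time stands still between calls to the robot, and variables do not carry over. Pictures are saved under pics/ and viewed, at most 10 in all, crops included, and the job is handed in when it is done.

Besides the shell and the picture viewer there is one more tool, called after "Request:" as name(argument=value, ...) on one line, values as JSON. servo_tool: Moves the arm, as the interface text tells. Its arguments: {"type":"object","properties":{"moves":{"type":"array"}},"required":["moves"]}

```bash
mkdir -p pics; ls
cat > h.py <<'E'
from cell import *
import numpy as np, cv2
def pt(d,name,u,v,r=1):
    c=get_calibration(name);K=np.array(c["K"]);R=np.array(c["R"]);t=np.array(c["t"])
    w=d[v-r:v+r+1,u-r:u+r+1];w=w[w>0];z=np.median(w)
    return R.T@(np.linalg.inv(K)@[u,v,1]*z-t)
def ray(name,u,v,z):
    "world point on plane z through the pixel"
    c=get_calibration(name);K=np.array(c["K"]);R=np.array(c["R"]);t=np.array(c["t"])
    o=-R.T@t; d=R.T@(np.linalg.inv(K)@[u,v,1]); return o+d*(z-o[2])/d[2]
def proj(name,X):
    c=get_calibration(name);q=np.array(c["K"])@(np.array(c["R"])@X+np.array(c["t"]));return q[:2]/q[2]
E
python3 - <<'E'
from h import *
for n in("top","scene"):
    p,d=read_camera(n);cv2.imwrite(f"pics/{n}0.png",p);np.save(f"pics/{n}0.npy",d)
    c=get_calibration(n);R=np.array(c["R"]);print(n,-R.T@np.array(c["t"]),R[2],c["K"][0])
print(state())
E
```

```text
pics
top [ 394.96882584 -106.84025929 1426.96796495] [ 0.10204299  0.00970571 -0.99473264] [546.53208754   0.         320.29167769]
scene [1142.42585061   31.61698157 1061.49700535] [-0.55758699 -0.11624194 -0.82193951] [437.89028501   0.         320.64763844]
{'t': 0.1, 'joints': array([-1.26961150e+00,  4.91494078e-01,  1.55943141e+00,  2.04954148e-05,
        1.09172636e+00, -1.05638504e-01]), 'qvel': array([-0.00021968, -0.00267517, -0.00173614, -0.00079592,  0.00092616,
       -0.00066373]), 'tau': array([ 3.22789863e-03, -6.13621616e+01, -2.58605146e+01,  6.94207102e-02,
        4.70197177e-02, -4.90980176e-05]), 'eef_pos': array([ 247.2396052 , -573.75440635,  214.10864919]), 'tcp_rot': array([-3.14054128e+00, -1.29760997e-04,  4.06813803e-01]), 'ft_force': array([-0.29490378, -0.91441239,  0.15905121]), 'moment': array([-0.02007299, -0.01100241, -0.03671524]), 'grip_force': 0.0, 'opening': 1.0010280597185752}
```

View pics/top0.png

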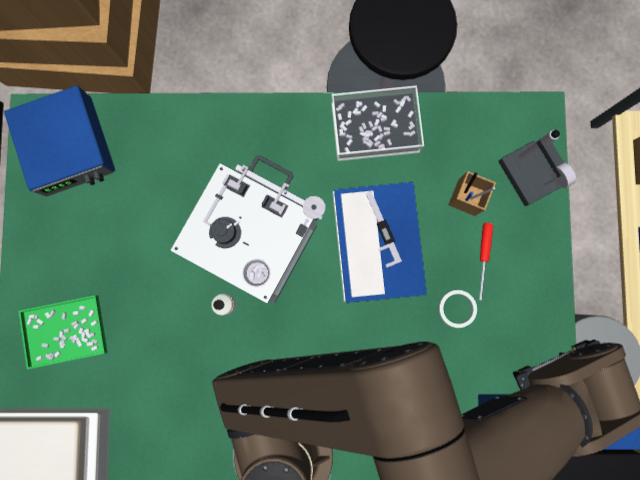

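View pics/scene0.png

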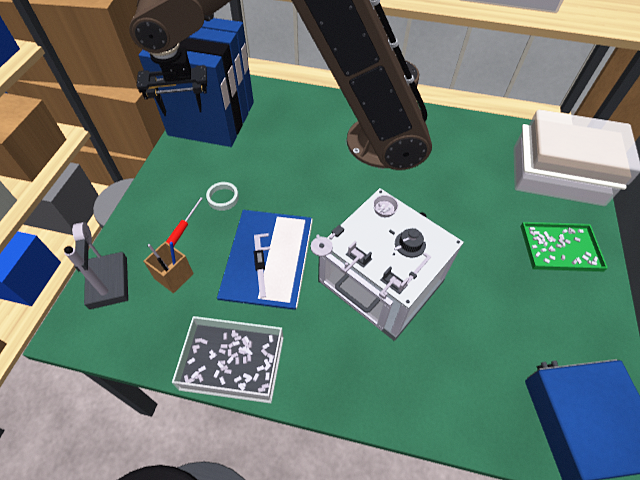

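The top view shows the stand's roof around (247,232), with the gate side upper right: handle (272,168), catches (238,185) and (275,205), ring (225,232), dish (257,272). I'll enlarge this area.

Run:
```python
import cv2
p=cv2.imread("pics/top0.png")[145:310,165:340]
cv2.imwrite("pics/c1.png",cv2.resize(p,None,fx=3.6,fy=3.6,interpolation=cv2.INTER_CUBIC))
```

```text
(no output)
```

View pics/c1.png

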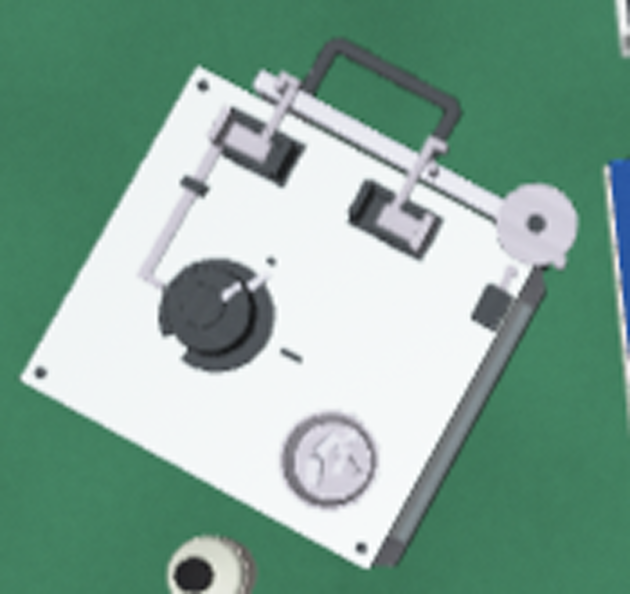

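The crop shows roof corners at (200,67), (22,378) and (370,568), the ring at about (215,312) and the locked bar at (291,355). The catches are at (258,148) and (395,218), with the hinge disc at (537,222). Next I'll rectify both views into the stand frame using depth.

```bash
cat >> h.py <<'E'
def rect(name,p,d,C,yaw,z,s=3,hx=170,hy=190):
    "ortho-rectify plane z into stand frame image, s px/mm, y up"
    c,sn=np.cos(yaw),np.sin(yaw)
    src=np.float32([[-hx,hy],[hx,hy],[hx,-hy],[-hx,-hy]])
    q=np.float32([proj(name,np.array([C[0]+c*a-sn*b,C[1]+sn*a+c*b,z])) for a,b in src])
    H=cv2.getPerspectiveTransform(q,np.float32([[0,0],[2*hx*s,0],[2*hx*s,2*hy*s],[0,2*hy*s]]))
    return cv2.warpPerspective(p,H,(int(2*hx*s),int(2*hy*s)),flags=cv2.INTER_CUBIC)
def cloud(name,d):
    c=get_calibration(name);K=np.array(c["K"]);R=np.array(c["R"]);t=np.array(c["t"])
    v,u=np.nonzero(d>0);z=d[v,u]
    return (np.stack([(u-K[0,2])*z/K[0,0],(v-K[1,2])*z/K[1,1],z],1)-t)@R
E
python3 - <<'E'
from h import *
f=lambda u,v,z:ray("top",165+u/3.6-.36,145+v/3.6-.36,z)
a,b,c=[f(*q,200)[:2] for q in((200,67),(22,378),(370,568))]
print(a,b,c,np.linalg.norm(a-b),np.linalg.norm(b-c))
d=np.load("pics/top0.npy")
P=cloud("top",d);m=(abs(P[:,2]-200)<4)&(np.hypot(*(P[:,:2]-(a+c)/2).T)<200)
r=cv2.minAreaRect(P[m][:,:2].astype(np.float32));print("rect",r)
S=cloud("scene",np.load("pics/scene0.npy"));m2=(abs(S[:,2]-200)<4)&(np.hypot(*(S[:,:2]-(a+c)/2).T)<200)
print("rectS",cv2.minAreaRect(S[m2][:,:2].astype(np.float32)),np.median(P[m][:,2]),np.median(S[m2][:,2]))
C=(a+c)/2; v=b-c; yaw=np.arctan2(v[1],v[0]); print(C,yaw)
w=a-b; print("yaw2",np.arctan2(w[1],w[0])+np.pi/2)
cs,sn=np.cos(yaw),np.sin(yaw)
for n,Q in(("top",P),("scene",S)):
    L=(Q[:,:2]-C)@np.array([[cs,-sn],[sn,cs]])
    for z0,z1 in((206,218),(220,227),(227,236),(240,258)):
        k=(Q[:,2]>z0)&(Q[:,2]<z1)&(abs(L[:,0])<140)&(abs(L[:,1])<180)
        I=np.zeros((380,300),np.uint8)
        for x,y in L[k]: cv2.circle(I,(int(x+150),int(190-y)),2,255,-1)
        num,_,st,_=cv2.connectedComponentsWithStats(I)
        print(n,z0,[(s[0]-148,s[0]+s[2]-153,188-s[1]-s[3]+5,188-s[1]) for s in st[1:] if s[4]>20])
p=cv2.imread("pics/top0.png");
cv2.imwrite("pics/r1.png",np.hstack([cv2.resize(rect("top",p,d,C,yaw,z,2,130,170),(390,510)) for z in(215,)]+[cv2.resize(rect("scene",cv2.imread("pics/scene0.png"),d,C,yaw,215,2,130,170),(390,510))]))
E
```

```text
[704.97633465 134.88500807] [505.99593801 243.12909732] [387.40634043  23.27130275] 226.51706582141023 249.8018064068372
rect ((559.3053588867188, 74.1583251953125), (251.3665313720703, 255.0802459716797), 61.6419792175293)
rectS ((559.4740600585938, 69.31500244140625), (259.0372619628906, 264.50146484375), 61.536460876464844) 200.53881864239878 199.19804123239572
[546.19133754  79.07815541] 1.0761336983343215
yaw2 1.0725761436492778
top 206 [(np.int32(-116), np.int32(-114), np.int32(102), np.int32(105)), (np.int32(-103), np.int32(-40), np.int32(38), np.int32(97)), (np.int32(-4), np.int32(63), np.int32(-20), np.int32(59)), (np.int32(40), np.int32(96), np.int32(-134), np.int32(47)), (np.int32(87), np.int32(92), np.int32(28), np.int32(34)), (np.int32(-23), np.int32(-13), np.int32(18), np.int32(22)), (np.int32(-60), np.int32(-50), np.int32(11), np.int32(11)), (np.int32(-21), np.int32(-19), np.int32(6), np.int32(7)), (np.int32(21), np.int32(24), np.int32(-28), np.int32(-24)), (np.int32(-123), np.int32(-105), np.int32(-95), np.int32(-53)), (np.int32(-61), np.int32(-56), np.int32(-101), np
[... 2517 characters left out ...]
6), np.int32(-73)), (np.int32(45), np.int32(47), np.int32(-84), np.int32(-73)), (np.int32(91), np.int32(91), np.int32(-77), np.int32(-73)), (np.int32(87), np.int32(91), np.int32(-97), np.int32(-85)), (np.int32(-57), np.int32(-52), np.int32(-96), np.int32(-90)), (np.int32(42), np.int32(48), np.int32(-95), np.int32(-92))]
scene 227 [(np.int32(9), np.int32(62), np.int32(-6), np.int32(43)), (np.int32(-58), np.int32(-52), np.int32(-96), np.int32(-71)), (np.int32(-14), np.int32(-8), np.int32(-96), np.int32(-72)), (np.int32(86), np.int32(91), np.int32(-96), np.int32(-73)), (np.int32(42), np.int32(48), np.int32(-95), np.int32(-74))]
scene 240 [(np.int32(23), np.int32(49), np.int32(8), np.int32(33))]
```

View pics/r1.png

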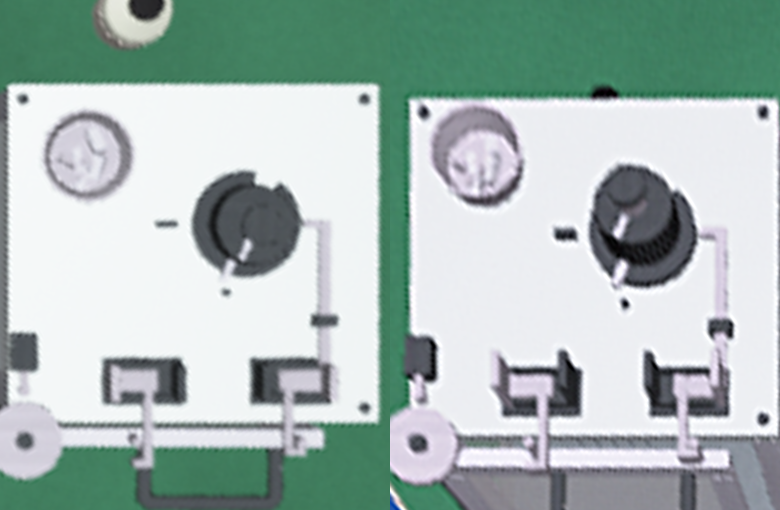

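In the stand frame (C=(546,79), yaw 1.076), the features sit at:

| Feature | x, y (mm) | Note |
|---|---|---|
| Ring axis | (35.5, 20) | pointer about 0.1 rad |
| Main catch tabs | (66.5, -84.5) | |
| Safety catch tabs | (-34, -84.5) | |

I'll start moving: first up, then over to the ring.

Request:
servo_tool(moves=[0, 0, 0.1, 0, 1, 0, 0, 0.2, 0.03, 1, 0, 0, 0.3, 0.06, 1, 0.04, 0.08, 0.315, 0.09, 1, 0.08, 0.16, 0.315, 0.12, 1, 0.12, 0.24, 0.315, 0.15, 1, 0.16, 0.32, 0.315, 0.159, 1, 0.2, 0.4, 0.315, 0.159, 1, 0.24, 0.48, 0.315, 0.159, 1, 0.28, 0.56, 0.315, 0.159, 1, 0.3, 0.6, 0.315, 0.159, 1, 0.3, 0.6, 0.315, 0.159, 1])

```text
t: 1.1
eef_pos: [368.4, -331.1, 340.9]
tcp_rot: [3.141, -0.001, 0.909]
ft_force: [-0.7, -0.5, 0.6]
opening: 1.005
grip_force: 0.0
```

Request:
servo_tool(moves=[0.03, 0.08, 0, 0, 1, 0.06, 0.16, 0, 0, 1, 0.1, 0.25, 0, 0, 1, 0.13, 0.33, 0, 0, 1, 0.16, 0.41, 0, 0, 1, 0.19, 0.49, 0, 0, 1, 0.22, 0.57, 0, 0, 1, 0.26, 0.66, 0, 0, 1, 0.29, 0.74, 0, 0, 1, 0.3, 0.8, 0, 0, 1, 0.3, 0.8, 0, 0, 1, 0.3, 0.8, 0, 0, 1])

```text
t: 2.1
eef_pos: [487.6, -13.7, 340.3]
tcp_rot: [-3.141, 0.001, 0.908]
ft_force: [-0.2, -0.5, -0.0]
opening: 1.003
grip_force: 0.0
```

Request:
servo_tool(moves=[0.04, 0.08, 0, 0, 1, 0.07, 0.16, 0, 0, 1, 0.11, 0.25, 0, 0, 1, 0.145, 0.335, 0, 0, 1, 0.145, 0.335, 0, 0, 1, 0.145, 0.335, -0.08, 0, 1, 0.145, 0.335, -0.15, 0, 1, 0.145, 0.335, -0.22, 0, 1, 0.145, 0.335, -0.27, 0, 1, 0.145, 0.335, -0.3, 0, 1, 0.145, 0.335, -0.312, 0, 1, 0.145, 0.335, -0.312, 0, 1])

```text
t: 3.1
eef_pos: [545.3, 118.5, 214.9]
tcp_rot: [-3.14, 0.001, 0.905]
ft_force: [0.9, 0.5, 0.2]
opening: 1.001
grip_force: 0.0
```

Request:
servo_tool(moves=[0, 0, 0, 0, 0.4, 0, 0, 0, 0, 0.4, 0, 0, 0, 0, 0.4, 0, 0, 0, 0, 0.4, 0, 0, 0, 0, 0.4, 0, 0, 0, 0, 0.4, 0, 0, 0, 0, 0.4, 0, 0, 0, 0, 0.4])

```text
t: 3.77
eef_pos: [544.1, 120.9, 216.0]
tcp_rot: [-3.139, 0.0, 0.906]
ft_force: [-7.4, 6.4, 4.4]
opening: 0.539
grip_force: 30.0
```

Request:
servo_tool(moves=[-0.004, 0.003, 0, -0.03, 0.4, -0.004, 0.003, 0, -0.06, 0.4, -0.004, 0.003, 0, -0.09, 0.4, -0.004, 0.003, 0, -0.12, 0.4, -0.004, 0.003, 0, -0.15, 0.4, -0.004, 0.003, 0, -0.18, 0.4, -0.004, 0.003, 0, -0.21, 0.4, -0.004, 0.003, 0, -0.24, 0.4, -0.004, 0.003, 0, -0.27, 0.4, -0.004, 0.003, 0, -0.3, 0.4, -0.004, 0.003, 0, -0.32, 0.4, -0.004, 0.003, 0, -0.32, 0.4])

```text
t: 4.77
eef_pos: [544.4, 120.2, 216.0]
tcp_rot: [3.14, -0.002, -0.103]
ft_force: [1.9, -8.3, -1.5]
opening: 0.543
grip_force: 30.0
```

Request:
servo_tool(moves=[0, 0, 0, -0.02, 0.4, 0, 0, 0, -0.04, 0.4, 0, 0, 0, -0.05, 0.4, 0, 0, 0, -0.062, 0.4, 0, 0, 0, -0.062, 0.4, 0, 0, 0, -0.062, 0.4, 0, 0, 0, -0.062, 0.4])

```text
t: 5.35
eef_pos: [544.3, 120.0, 216.0]
tcp_rot: [3.14, -0.002, -0.294]
ft_force: [2.7, -9.2, 0.2]
opening: 0.539
grip_force: 30.0
```

Run:
```python
from h import *
s=state();print(s["moment"],s["joints"])
p,d=read_camera("scene");cv2.imwrite("pics/s2.png",cv2.resize(p[170:300,310:480],None,fx=4,fy=4,interpolation=cv2.INTER_CUBIC))
```

```text
[-1.47757416 -0.39172253 -0.01299467] [ 0.09955373  0.39325727  1.72529731 -0.00266491  1.02207431  1.96540003]
```

View pics/s2.png

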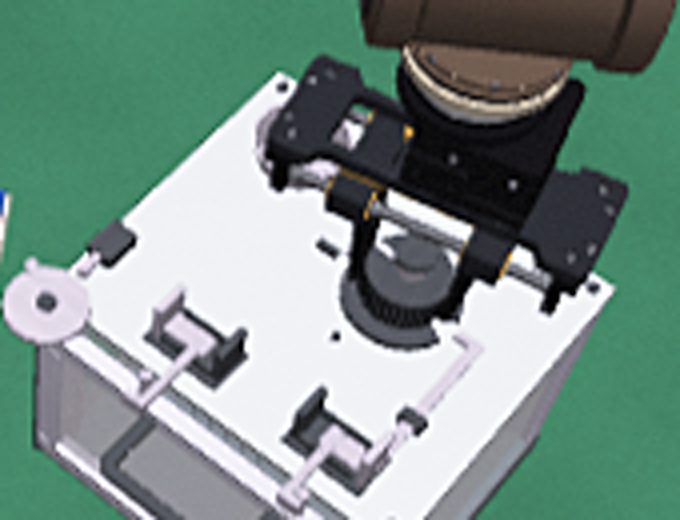

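The scene crop shows the ring's notch at (440,338) next to the interlock bar's end at (463,340). I'll release, lift, hover over the main catch and check the pointer.

Request:
servo_tool(moves=[0, 0, 0, 0, 1, 0, 0, 0, 0, 1, 0, 0, 0, 0, 1, 0, 0, 0, 0, 1, 0, 0, 0, 0, 1, 0, 0, 0.07, 0, 1, 0, 0, 0.15, 0, 1, 0.09, -0.02, 0.15, -0.02, 1, 0.18, -0.04, 0.15, -0.04, 1, 0.271, -0.059, 0.15, -0.0645, 1, 0.271, -0.059, 0.15, -0.0645, 1, 0.271, -0.059, 0.15, -0.0645, 1])

```text
t: 6.4
eef_pos: [652.9, 97.2, 274.5]
tcp_rot: [3.141, 0.001, -0.497]
ft_force: [-0.5, -0.9, -0.0]
opening: 1.002
grip_force: 0.0
```

Run:
```python
from h import *
C=np.array([546.19,79.08]);yaw=1.0761
ims=[]
for n in("top","scene"):
    p,d=read_camera(n); ims.append(rect(n,p,d,C,yaw,210,3,130,130)[0:540,180:580])
cv2.imwrite("pics/r3.png",np.hstack(ims))
```

```text
(no output)
```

View pics/r3.png

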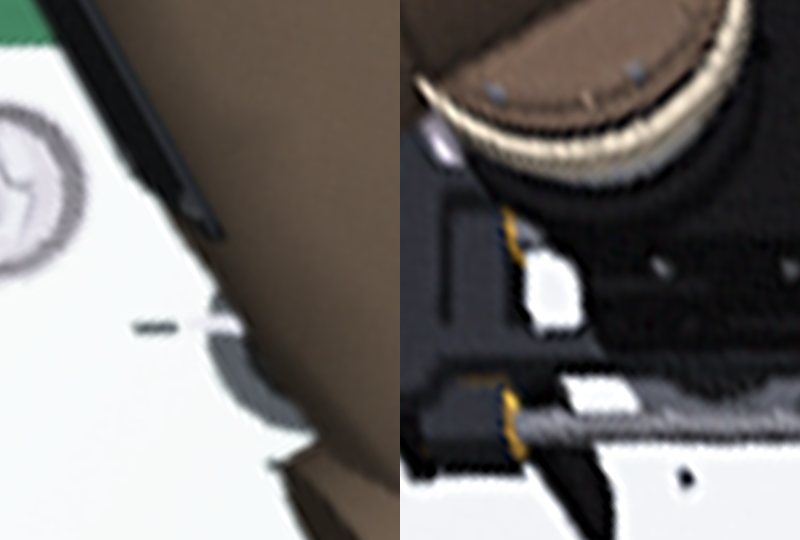

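The pointer (left panel, ~(205,322)) lines up with the locked bar at (155,327), so the ring is locked. Squeezing the main catch next.

Request:
servo_tool(moves=[-0.006, -0.012, -0.06, 0, 1, -0.006, -0.012, -0.11, 0, 1, -0.006, -0.012, -0.157, 0, 1, -0.006, -0.012, -0.157, 0, 1, -0.006, -0.012, -0.157, 0, 0.41, -0.006, -0.012, -0.157, 0, 0.41, -0.006, -0.012, -0.157, 0, 0.41, -0.006, -0.012, -0.157, 0, 0.41, -0.006, -0.012, -0.157, 0, 0.41, -0.006, -0.012, -0.157, 0, 0.41, -0.006, -0.012, -0.157, 0, 0.41, -0.006, -0.012, -0.157, 0, 0.41])

```text
t: 7.5
eef_pos: [650.1, 93.4, 213.4]
tcp_rot: [-3.14, -0.001, -0.496]
ft_force: [2.8, 5.8, 2.5]
opening: 0.495
grip_force: 2.6
```

Request:
servo_tool(moves=[0, 0, 0, 0, 0.41, 0, 0, 0, 0, 0.41, 0, 0, 0, 0, 0.41, 0, 0, 0, 0, 0.41, 0, 0, 0, 0, 0.41, 0, 0, 0, 0, 0.41])

```text
t: 8.0
eef_pos: [649.1, 91.5, 213.3]
tcp_rot: [3.139, 0.0, -0.497]
ft_force: [-4.4, -5.7, 4.9]
opening: 0.409
grip_force: 11.2
```

```bash
cat > gate.py <<'E'
from h import *
import sys
C=np.array([546.19,79.08]);yaw=1.0761;cs,sn=np.cos(yaw),np.sin(yaw)
# gate top edge / handle points in stand frame, scene depth
for n in("scene","top"):
    p,d=read_camera(n);cv2.imwrite(f"pics/{n}_{sys.argv[1]}.png",p);Q=cloud(n,d)
    L=(Q[:,:2]-C)@np.array([[cs,-sn],[sn,cs]])
    k=(abs(Q[:,2]-185)<9)&(L[:,1]<-126)&(L[:,1]>-340)&(L[:,0]>-240)&(L[:,0]<140)
    q=L[k];print(n,k.sum())
    for x0 in range(-240,140,20):
        m=(q[:,0]>=x0)&(q[:,0]<x0+20)
        if m.sum()>2:print(x0,m.sum(),np.percentile(q[m,1],[0,10,50,90,100]).round())
E
python3 gate.py a
```

```text
scene 828
-120 3 [-132. -132. -132. -131. -131.]
-100 27 [-134. -134. -132. -129. -127.]
-80 50 [-137. -136. -134. -127. -127.]
-60 49 [-140. -138. -136. -129. -127.]
-40 135 [-186. -182. -157. -137. -129.]
-20 95 [-188. -187. -142. -134. -130.]
0 99 [-191. -188. -145. -137. -132.]
20 103 [-194. -191. -147. -138. -135.]
40 143 [-195. -192. -163. -142. -137.]
60 83 [-187. -172. -152. -145. -141.]
80 41 [-155. -155. -150. -144. -143.]
top 478
-100 8 [-135. -134. -130. -127. -126.]
-80 28 [-137. -135. -132. -127. -126.]
-60 35 [-140. -138. -132. -127. -126.]
-40 99 [-187. -183. -165. -133. -128.]
-20 70 [-189. -187. -180. -133. -131.]
0 48 [-192. -190. -185. -145. -143.]
20 68 [-194. -192. -185. -141. -138.]
40 113 [-197. -192. -171. -145. -138.]
60 9 [-177. -175. -164. -157. -154.]
```

The gate stands ajar at about 0.1 rad. Releasing and moving to the safety catch.

Request:
servo_tool(moves=[0, 0, 0, 0, 1, 0, 0, 0, 0, 1, 0, 0, 0, 0, 1, 0, 0, 0, 0, 1, 0, 0, 0, 0, 1, 0, 0, 0.05, 0, 1, 0, 0, 0.1, 0, 1, -0.04, -0.07, 0.1, 0, 1, -0.08, -0.14, 0.1, 0, 1, -0.1065, -0.197, 0.1, 0, 1, -0.1065, -0.197, 0.1, 0, 1, -0.1065, -0.197, 0.1, 0, 1])

```text
t: 9.1
eef_pos: [606.7, 12.8, 253.2]
tcp_rot: [3.141, 0.0, -0.498]
ft_force: [0.1, -0.1, 0.1]
opening: 0.999
grip_force: 0.0
```

Request:
servo_tool(moves=[0, 0, -0.05, 0, 1, 0, 0, -0.1, 0, 1, 0, 0, -0.1, 0, 1, 0, 0, -0.1, 0, 0.41, 0, 0, -0.1, 0, 0.41, 0, 0, -0.1, 0, 0.41, 0, 0, -0.1, 0, 0.41, 0, 0, -0.1, 0, 0.41, 0, 0, -0.1, 0, 0.41, 0, 0, -0.1, 0, 0.41, 0, 0, -0.1, 0, 0.41, 0, 0, -0.1, 0, 0.41])

```text
t: 10.1
eef_pos: [606.9, 13.3, 213.5]
tcp_rot: [3.14, -0.0, -0.496]
ft_force: [-4.2, -5.2, 4.2]
opening: 0.442
grip_force: 3.5
```

Request:
servo_tool(moves=[0, 0, 0, 0, 0.41, 0, 0, 0, 0, 0.41, 0, 0, 0, 0, 0.41, 0, 0, 0, 0, 0.41, 0, 0, 0, 0, 0.41, 0, 0, 0, 0, 0.41, 0, 0, 0, 0, 0.41, 0, 0, 0, 0, 0.41, 0, 0, 0, 0, 0.41, 0, 0, 0, 0, 0.41])

```text
t: 10.93
eef_pos: [606.8, 13.1, 213.5]
tcp_rot: [3.14, -0.0, -0.497]
ft_force: [-2.8, -6.2, 4.4]
opening: 0.409
grip_force: 4.0
```

```bash
python3 gate.py b
```

```text
scene 803
-120 3 [-137. -137. -137. -135. -135.]
-100 43 [-147. -146. -140. -133. -128.]
-80 61 [-206. -158. -150. -141. -137.]
-60 141 [-218. -212. -187. -160. -148.]
-40 106 [-232. -225. -176. -165. -158.]
-20 102 [-241. -236. -187. -175. -169.]
0 113 [-250. -246. -199. -187. -180.]
20 142 [-249. -241. -216. -198. -190.]
40 56 [-223. -221. -216. -209. -201.]
60 36 [-227. -225. -220. -214. -211.]
top 425
-100 6 [-148. -147. -145. -143. -143.]
-80 33 [-209. -204. -153. -144. -141.]
-60 124 [-220. -213. -191. -159. -149.]
-40 45 [-232. -228. -222. -216. -174.]
-20 40 [-243. -239. -232. -228. -224.]
0 44 [-252. -248. -243. -237. -202.]
20 91 [-250. -241. -223. -202. -196.]
40 29 [-221. -218. -211. -206. -203.]
60 13 [-227. -226. -219. -215. -213.]
```

```bash
cat > bar.py <<'E'
from h import *
import sys
C=np.array([546.19,79.08]);yaw=1.0761;cs,sn=np.cos(yaw),np.sin(yaw);M=np.array([[cs,-sn],[sn,cs]])
th,hx,hy=[float(a) for a in sys.argv[1:4]]
for n in("scene","top"):
    p,d=read_camera(n);Q=cloud(n,d);L=(Q[:,:2]-C)@M
    for it in range(3):
        g=np.array([np.cos(th),-np.sin(th)]);o=np.array([-np.sin(th),-np.cos(th)])
        R=L-[hx,hy];a=R@g;b=R@o
        k=(Q[:,2]>176)&(Q[:,2]<190)&(abs(a-130)<56)&(abs(b-46)<14)
        kk=k&(abs(a-130)<35)
        s=np.polyfit(a[kk],b[kk],1);th=th+np.arctan(s[0])
    r=b[kk];print(n,kk.sum(),"th",th,"along",np.percentile(a[k],[1,99]),"out",np.percentile(r,[2,50,98]),"z",np.percentile(Q[kk,2],[5,95]))
E
python3 bar.py 0.49 -107 -124
```

```text
scene 134 th 0.4946166279704931 along [ 77.66755516 174.09349474] out [44.43727768 49.58020267 53.83893812] z [179.88614216 186.17452198]
top 126 th 0.4909763299446657 along [ 75.35041985 172.57067777] out [45.68314315 50.06925185 55.63847989] z [180.08324045 188.59267886]
```

Run:
```python
import cv2
p=cv2.imread("pics/scene_b.png")[130:330,230:480]
cv2.imwrite("pics/v4.png",cv2.resize(p,None,fx=3,fy=3))
```

```text
(no output)
```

View pics/v4.png

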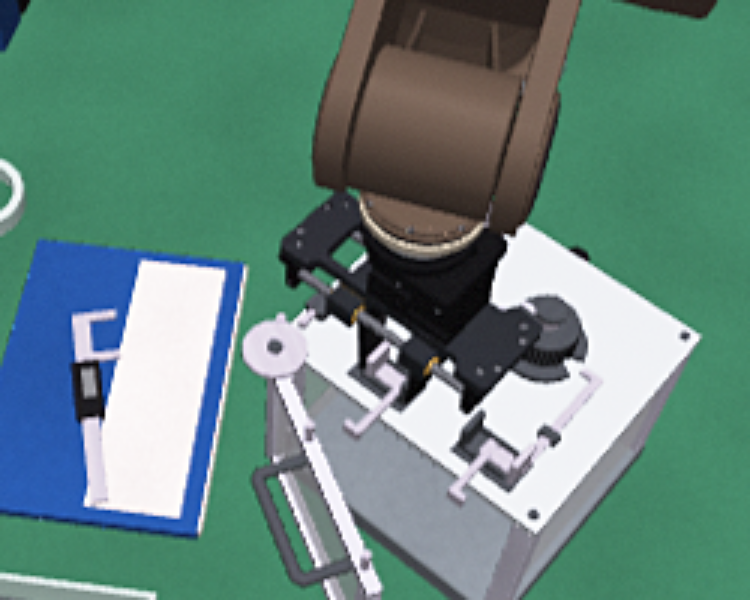

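The gate (top edge from (275,370) to (370,590)) is free at 0.49 rad with its D handle at about (275,520). I'll release the safety catch and go over the handle.

Request:
servo_tool(moves=[0, 0, 0, 0, 1, 0, 0, 0, 0, 1, 0, 0, 0, 0, 1, 0, 0, 0, 0, 1, 0, 0, 0, 0, 1, 0, 0, 0.08, 0, 1, 0, 0, 0.15, 0, 1, 0.05, -0.02, 0.15, 0.03, 1, 0.11, -0.05, 0.15, 0.07, 1, 0.17, -0.08, 0.15, 0.1, 1, 0.23, -0.11, 0.15, 0.14, 0.42, 0.23, -0.11, 0.15, 0.14, 0.42])

```text
t: 12.13
eef_pos: [702.0, -31.7, 271.7]
tcp_rot: [-3.141, -0.0, -0.05]
ft_force: [0.9, 0.3, -0.5]
opening: 0.908
grip_force: 0.0
```

Request:
servo_tool(moves=[0.05, -0.02, 0, 0.03, 0.42, 0.09, -0.042, 0, 0.07, 0.42, 0.0935, -0.042, 0, 0.1, 0.42, 0.0935, -0.042, 0, 0.14, 0.42, 0.0935, -0.042, 0, 0.18, 0.42, 0.0935, -0.042, 0, 0.2037, 0.42, 0.0935, -0.042, 0, 0.2037, 0.42, 0.0935, -0.042, 0, 0.2037, 0.42])

```text
t: 12.8
eef_pos: [736.4, -46.4, 272.9]
tcp_rot: [-3.141, -0.0, 0.58]
ft_force: [-0.4, 0.3, -0.7]
opening: 0.431
grip_force: 0.0
```

```bash
python3 bar.py 0.49 -113.3 -125.2; python3 -c "
from h import *
s=state();print(s['eef_pos'],s['tcp_rot'],s['joints'],s['opening'])"
```

```text
scene 133 th 0.4909063207887707 along [ 83.85473497 178.88738047] out [40.92258859 46.03268879 50.35960875] z [180.21221489 186.38603773]
[736.46941571 -46.52507259 273.00538906] [-3.14145253e+00 -1.44196854e-04  5.80590963e-01] [-1.52585575e-01  6.22649257e-01  1.15987128e+00  2.05206703e-04
  1.35905875e+00  8.37576655e-01] 0.42142853101028427Traceback (most recent call last):
  File "bar.py", line 12, in <module>
    s=np.polyfit(a[kk],b[kk],1);th=th+np.arctan(s[0])
    raise TypeError("expected non-empty vector for x")
TypeError: expected non-empty vector for x
```

Request:
servo_tool(moves=[0, 0, -0.07, 0, 0.42, 0, 0, -0.14, 0, 0.42, 0, 0, -0.2, 0, 0.42, 0, 0, -0.25, 0, 0.42, 0, 0, -0.27, 0, 0.42, 0, 0, -0.27, 0, 0.42, 0, 0, -0.27, 0, 0, 0, 0, -0.27, 0, 0, 0, 0, -0.27, 0, 0, 0, 0, -0.27, 0, 0, 0, 0, -0.27, 0, 0, 0, 0, -0.27, 0, 0])

```text
t: 13.9
eef_pos: [736.7, -46.8, 165.8]
tcp_rot: [3.141, -0.001, 0.583]
ft_force: [-0.5, -0.1, 3.0]
opening: 0.093
grip_force: 30.0
```

Run:
```python
import numpy as np
# waypoints: handle shift (fraction) and turn fraction from start th0, for whole swing
yaw=1.0761;t0=.491
def h(t):
    l=np.array([130*np.cos(t)-46*np.sin(t),-130*np.sin(t)-46*np.cos(t)])
    return np.array([[np.cos(yaw),-np.sin(yaw)],[np.sin(yaw),np.cos(yaw)]])@l
ts=np.arange(t0,1.72,.06)
for t in ts: print(round(t,3),((h(t)-h(t0))/400).round(3),round(-(t-t0)/np.pi,4))
```

```text
0.491 [0. 0.] -0.0
0.551 [ 0.004 -0.02 ] -0.0191
0.611 [ 0.008 -0.041] -0.0382
0.671 [ 0.01  -0.061] -0.0573
0.731 [ 0.01  -0.082] -0.0764
0.791 [ 0.01  -0.103] -0.0955
0.851 [ 0.008 -0.123] -0.1146
0.911 [ 0.005 -0.144] -0.1337
0.971 [ 0.001 -0.164] -0.1528
1.031 [-0.005 -0.184] -0.1719
1.091 [-0.011 -0.203] -0.191
1.151 [-0.019 -0.223] -0.2101
1.211 [-0.028 -0.241] -0.2292
1.271 [-0.038 -0.259] -0.2483
1.331 [-0.049 -0.277] -0.2674
1.391 [-0.061 -0.294] -0.2865
1.451 [-0.074 -0.31 ] -0.3056
1.511 [-0.088 -0.325] -0.3247
1.571 [-0.103 -0.339] -0.3438
1.631 [-0.119 -0.353] -0.3629
1.691 [-0.135 -0.365] -0.382
```

Request:
servo_tool(moves=[0.004, -0.02, 0, -0.019, 0, 0.008, -0.041, 0, -0.038, 0, 0.01, -0.061, 0, -0.057, 0, 0.01, -0.082, 0, -0.076, 0, 0.01, -0.082, 0, -0.076, 0, 0.01, -0.082, 0, -0.076, 0])

```text
t: 14.4
eef_pos: [740.7, -79.7, 165.8]
tcp_rot: [3.141, -0.001, 0.346]
ft_force: [-0.5, 1.3, 5.4]
opening: 0.094
grip_force: 30.0
```

Forces are low, so I'll continue. Shifts are now taken relative to the 0.731 rad waypoint.

Request:
servo_tool(moves=[0, -0.021, 0, -0.019, 0, -0.002, -0.041, 0, -0.038, 0, -0.005, -0.062, 0, -0.057, 0, -0.009, -0.082, 0, -0.076, 0, -0.015, -0.102, 0, -0.095, 0, -0.021, -0.121, 0, -0.115, 0, -0.029, -0.141, 0, -0.134, 0, -0.038, -0.159, 0, -0.153, 0, -0.048, -0.177, 0, -0.172, 0, -0.059, -0.195, 0, -0.191, 0, -0.059, -0.195, 0, -0.191, 0, -0.059, -0.195, 0, -0.191, 0])

```text
t: 15.4
eef_pos: [717.6, -157.6, 165.8]
tcp_rot: [3.141, -0.002, -0.253]
ft_force: [3.3, -0.6, 4.7]
opening: 0.095
grip_force: 30.0
```

Request:
servo_tool(moves=[-0.012, -0.017, 0, -0.019, 0, -0.025, -0.033, 0, -0.038, 0, -0.039, -0.048, 0, -0.057, 0, -0.054, -0.062, 0, -0.076, 0, -0.07, -0.076, 0, -0.096, 0, -0.078, -0.082, 0, -0.105, 0, -0.078, -0.082, 0, -0.105, 0, -0.078, -0.082, 0, -0.105, 0, -0.078, -0.082, 0, -0.105, 0, -0.078, -0.082, 0, -0.105, 0])

```text
t: 16.23
eef_pos: [687.1, -190.7, 165.8]
tcp_rot: [3.142, -0.004, -0.582]
ft_force: [4.3, -6.2, 3.9]
opening: 0.101
grip_force: 30.1
```

Run:
```python
from h import *
p,d=read_camera("scene");q,d=read_camera("top")
cv2.imwrite("pics/f5.png",np.hstack([cv2.resize(p[120:330,150:480],(396,252)),cv2.resize(q[100:310,165:495],(396,252))]))
s=state();print(s["eef_pos"],s["tcp_rot"],s["ft_force"],s["grip_force"],s["qvel"])
yaw=1.0761;h=np.array([546.19,79.08])+np.array([[np.cos(yaw),-np.sin(yaw)],[np.sin(yaw),np.cos(yaw)]])@[-113.3,-125.2]
v=s["eef_pos"][:2]-h;print(h,np.hypot(*v),"theta",yaw-np.arctan2(v[1],v[0])-np.arctan2(46,130))
```

```text
[ 687.16447375 -190.70843199  165.78499189] [ 3.14153286 -0.00402823 -0.58152549] [ 5.31438789 -5.90752588  4.4894452 ] 30.0767719745636 [ 0.00047425 -0.00051291  0.00049649 -0.0007551  -0.00180828  0.00105455]
[602.58933079 -80.07729794] 139.25588903197547 theta 1.6540959596763172
```

View pics/f5.png

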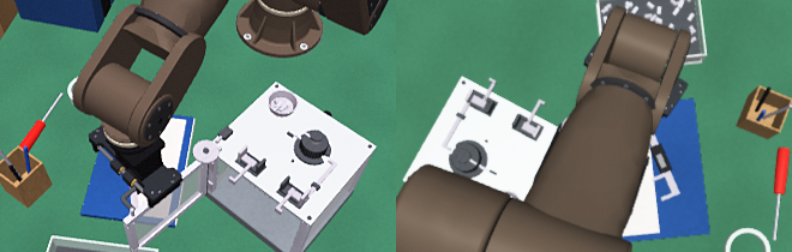

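The pictures show the gate held square to the opening (about 1.65 rad). The gripper is on the handle, the ring pointer is at the locked bar, and nothing else has moved. Handing in.

```bash
python3 -c "
from cell import *
print(job_done())"
```

```text
the job is handed in; nothing more can be done
None
```

I handed the job in with the ring locked, both catches squeezed in order, and the gripper holding the gate open at about 1.65 rad with 30 N grip. The other items looked undisturbed in the last pictures, and `job_done()` returned no verdict.

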